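Shut the LED-candle charging case and hold its sync button half way

ROBOT

A 6-joint arm with a two-finger parallel gripper is mounted at the origin on the work surface. World frame = base frame: x ahead of the robot, y to its left, z up, the work surface at z = 0. Lengths are in m, angles in rad, forces in N, time in s.
With the tool pointing down it reaches from about 0.325 to 0.85 m from the base axis. Payload 15.5 kg.
Tool frame: the origin (TCP) lies at the very end of the fingers, on their centre line; the grasp point (between the pads) lies 19 mm behind it; z points along the fingers, y is the line along which they close (so a half turn about z gives the same grasp; the last joint's range is limited). The gripper opens to 91 mm and grips with 3 to 60 N. Pads are 32 mm wide; open, the fingers measure 118 mm over their backs; the gripper's body (76 mm by 178 mm) begins 60 mm behind the grasp point.
Start: joints at [-1.363, 0.494, 1.345, -0, 1.302, -0.096], TCP at [0.186, -0.597, 0.214] pointing down, gripper open.
Joint ranges: [-2.91, 2.91], [-0.82, 2.16], [0.22, 2.67], [-1.22, 4.37], [0.12, 2.79], [-3.08, 3.08]. Speed limits (rad/s): [1.89, 1.89, 2.57, 3.01, 3.01, 3.01].

INTERFACE

Orientations are given as a unit quaternion [x, y, z, w].
In Python, from cell import bot gives the robot as it stands.
- The arm moves only by the tool servo_tool, never from a script. Its argument "deltas" is a list of rows, each an object with "translation": the shift along the tool's x, y, z in units of 40 mm (1.0 is 40 mm), a list of three; "turn": the turn about the tool's z in degrees. A call has 1 to 12 rows; each row is the pose to reach, as a shift and turn from the pose commanded when the call began, along the tool's axes at that moment; what a row does not reach only later rows make up. A row lasts 1/8 s, in which the tool goes at most 62.5 mm and 10.7 degrees, less where a joint would pass 70% of its speed; a pose out of reach is approached as far as the arm can. A call with a gripper value outside its range is refused whole. "jaw" is the finger opening in mm, from 0 to 91.2, set as the call begins (left out, the last holds). The fingers move at their own pace and stop on an object; "squeeze" is the grip in N (left out, the last holds). Time passes only in rows, so rows that repeat a pose let the fingers close. It gives the time, the measured TCP pose, the force, the opening and the grip force at its end, in the units of the state.
- bot.state(): the state, without advancing time (a new reading comes with each control period).
- bot.snapshot(name): name is "scene" or "top"; returns a dict with "image" (400x640x3 uint8, blue, green, red), "fx", "fy", "cx", "cy" (pixels), "k1" (the pictures are not rectified: a ray, as slopes to the right and down, at radius r is drawn at 1 + k1 r^2 times it, then the intrinsics apply), "xyz" and "rotation" of the camera in the world. Camera axes: x right, y up, looking along -z (the intrinsics and any distortion apply to the point x, -y, -z); pixel columns grow to the right and rows downward; lengths in m; the calibration is good to about 2 mm. A picture is of the moment at which its call begins. There is no depth.
- bot.close_job(): hands the job in; it is judged then, once.
The state is a dict: "clock": time; "joint_pos": joint angles; "joint_velocities": joint speeds; "effort": joint torques, N m; "ee_pos": TCP position; "tool_rot": TCP orientation; "contact_force": force on the tool from outside, world axes, zero at the start; "wrist_torque": the same for the moment, N m; "opening": finger opening in m; "finger_force": force on a finger pad.
Only numpy, scipy, OpenCV 4.12 (cv2) and the standard library are available. Lean on these libraries where they do the work, as an engineer would, in place of code of your own. Each camera call takes 0.05 s, during which the arm holds its last target. There are 200 camera calls.

TASK

Gently lower the lid of the blue candle charging case until it is fully shut, leaving the big white and green button on the lid alone until then. Then press that button straight down to half way with the gripper's fingertips, so that its green band has just sunk into the dark collar, and hold it there: never push it to the bottom, for that wipes the candles' settings. Finish while still holding it half way down, with everything else on the sill left where it stands.

Things in the scene. Friction and masses are not known exactly. Their poses are not given: they have to be found in the camera images.
- case: Fixed blue plastic charging case, open box 170 (x) x 220 (y) x 55 mm high, walls 6 mm, with four white LED candles lying inside below the rim. Origin: centre of its underside, on the sill. Its own -x side is the front (towards the robot, yawed up to 0.35 rad), z up. It does not slide.
- case_hinge (a point): Middle of the hinge line at the top of the case's rear (+x) rim, 85 mm behind the case's origin and 55 mm above the sill. The hinge line runs along the case's y axis; this point does not move, its axes are those of the case.
- case_lid (a joint): Angle of the lid, rad: 0 fully shut (level on the rim), growing as it opens up and back to 1.75; starts at 1.0 to 1.5 (standing up). The lid is a blue plate 170 long (from the hinge to the front edge) x 220 wide x 12 mm thick, about 0.3 kg, its underside in the plane of the hinge line. A friction hinge (about 0.5 N m) makes it stay at any angle it is left at; it does not spring back.
- lid_tab (a point): Centre of the white pull tab in the middle of the lid's free edge, 178 mm from the hinge line. The tab is 50 mm wide along the edge, 10 mm thick, and sticks out 18 mm beyond the lid. Axes are the lid's: x from the free edge towards the hinge, z out of the lid's outer (top) face.
- sync_button (a joint): Travel of the sync button, m: 0 released, 0.016 bottomed out, half way 0.008. Spring-loaded along the lid's z axis: about 2.3 N to start moving, 5.9 N at half way, 9.5 N at the bottom. It springs back as soon as it is let go.
- button_top (a point): Centre of the sync button's top face: a round plunger 36 mm across, mid-width on the lid, 70 mm from the hinge line. Released, it stands 22 mm out of a dark collar (52 mm across, 8 mm high) on the lid's outer face: upper 14 mm white, lower 8 mm a green band. With the lid shut and the button released the top is 97 mm above the sill. z points out of the lid's outer face.
- slate_tray: Bystander: dark slate slab 320 x 150 x 12 mm, origin at the centre of its underside.
- menorah: Bystander: nine-armed aluminium menorah on the slate tray, 250 mm wide (along its x), 232 mm tall, origin at the centre of its foot's underside.
- red_dreidel: Bystander: red plastic dreidel lying on its side, a 30 mm cube with stem and tip, 68 mm long along its x; origin under the cube's centre.
- yellow_dreidel: Bystander: yellow plastic dreidel lying on its side, as the red one.
- egg_cup: Bystander: white ceramic egg cup, 48 mm diameter, 62 mm tall, origin at the centre of its underside.
- glass_bowl: Bystander: green glass bowl, 130 mm diameter, 60 mm tall, origin at the centre of its underside.

How it is judged:
On the way, in this order (a step that is already met when the one before it is completed fails the run):
1. the lid is fully shut and the button not yet pressed (value of joint case_lid below 0.04 rad and value of joint sync_button below 0.003 m), for 0.2 s.
2. the button is held half way down with the lid shut (value of joint case_lid below 0.04 rad and value of joint sync_button between 0.005 and 0.011 m and contact force between the fingers and case above 1.5 N), for 0.5 s.
At the end, for the whole second after the job is handed in: The lid is shut (below 0.04 rad), the fingers press on the case with more than 1.5 N and keep the button between 5 and 11 mm of its 16 mm travel, and every bystander is within 20 mm of where it started (all of step 2 and distance of each of slate_tray, menorah, red_dreidel, yellow_dreidel, egg_cup, glass_bowl from where it was at the start of the episode below 0.02 m); the arm keeps its last pose, push and grip.
It fails at once if the button is pushed to the bottom (beyond 14 mm of 16) (value of joint sync_button above 0.014 m).
It fails at once if the button is pressed while the lid is still open (value of joint case_lid above 0.1 rad and value of joint sync_button above 0.004 m).
It fails at once if the lid is slammed (faster than 3 rad/s) (velocity of joint case_lid below -3 rad/s).
It fails at once if a bystander is disturbed (moved 20 mm) (distance of any of slate_tray, menorah, red_dreidel, yellow_dreidel, egg_cup, glass_bowl from where it was at the start of the episode above 0.02 m).
It also fails if it takes over 42 s, if anything falls off the work surface, if the arm or the gripper's body presses on something with over 40 N, if the wrist force passes 120 N, or if a joint passes its speed limit or range.

## Working session

There is one attempt and no reset: what is moved stays moved. The work goes in short steps, Python scripts to look and compute and a tool call to move; the robot and the scene stay as the last step left them, time stands still between calls to the robot, and variables do not carry over. Pictures are saved under pics/ and viewed, at most 10 in all, crops included, and the job is handed in when it is done.

Besides the shell and the picture viewer there is one more tool, called after ">>>" in YAML: its name, and indented under it one key for each argument. servo_tool: Moves the arm, as the interface text tells. Its arguments: {"type":"object","properties":{"deltas":{"type":"array"},"jaw":{"type":"number"},"squeeze":{"type":"number"}},"required":["deltas"]}

```bash
ls; mkdir -p pics; python3 - <<'E'
from cell import bot
import cv2,pickle
d={}
for n in("scene","top"):
    s=bot.snapshot(n);d[n]=s;cv2.imwrite(f"pics/{n}0.png",s["image"]);print(n,{k:v for k,v in s.items() if k!="image"})
pickle.dump(d,open("s0.pkl","wb"))
print(bot.state())
E
```

```text
pics
scene {'fx': 445.38487405651205, 'fy': 445.38487405651205, 'cx': 318.566571443982, 'cy': 200.92424073514886, 'k1': -0.07934197664171075, 'xyz': array([0.95902137, 0.96132866, 0.79983919]), 'rotation': array([0.10664588, 0.46007998, 0.85378553, 0.21909664])}
top {'fx': 492.5646642135269, 'fy': 492.5646642135269, 'cx': 324.35310497403054, 'cy': 201.79094356413856, 'k1': -0.0008902505533044872, 'xyz': array([0.3654639 , 0.01342255, 1.43932841]), 'rotation': array([-0.02824655,  0.02376312,  0.7081315 , -0.70511504])}
{'clock': 0.1, 'joint_pos': array([-1.36347438e+00,  4.94128984e-01,  1.34603531e+00,  3.13229675e-06,
        1.30249436e+00, -9.55143700e-02]), 'joint_velocities': array([ 4.41265813e-04, -1.91718000e-03, -1.02036992e-03, -1.78028933e-03,
       -3.47960520e-04, -6.68334648e-05]), 'effort': array([ 1.07167150e-03, -8.80245996e+01, -3.82542336e+01,  7.07650068e-02,
        4.81943018e-02, -2.27875046e-05]), 'ee_pos': array([ 0.18632176, -0.59624356,  0.21340442]), 'tool_rot': array([ 9.88558079e-01,  1.50839782e-01, -2.82736743e-05, -5.32251859e-04]), 'contact_force': array([-0.25256723,  0.44595265,  1.15661147]), 'wrist_torque': array([ 0.00920897,  0.00520692, -0.00848362]), 'finger_force': 0.0, 'opening': 0.09112079936942967}
```

View pics/scene0.png

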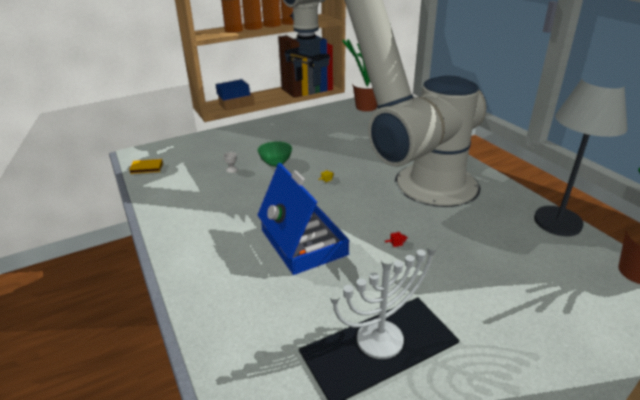

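View pics/top0.png

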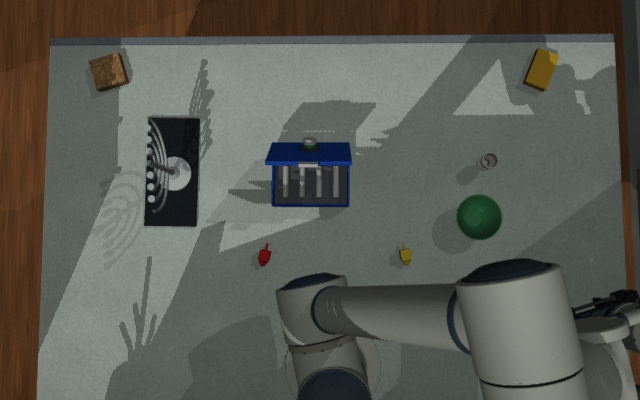

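The scene view shows the blue case with its lid up near (300,225). In the top view the case spans about (265–352, 142–207), and the arm is clear of it. I'll zoom in for the corners.

```bash
cat > h.py <<'E'
import numpy as np,cv2,pickle
from scipy.spatial.transform import Rotation as R
def ray(s,u,v):
    K=np.array([[s["fx"],0,s["cx"]],[0,s["fy"],s["cy"]],[0,0,1.]])
    p=cv2.undistortPoints(np.array([[[u,v]]],float),K,np.array([s["k1"],0,0,0.]))[0,0]
    return s["xyz"],R.from_quat(s["rotation"]).apply([p[0],-p[1],-1])
def plane(s,u,v,z):
    o,d=ray(s,u,v);return o+d*(z-o[2])/d[2]
def cross(s1,p1,s2,p2):
    a,d=ray(s1,*p1);b,e=ray(s2,*p2);t=np.linalg.lstsq(np.c_[d,-e],b-a,rcond=None)[0]
    P,Q=a+t[0]*d,b+t[1]*e;return (P+Q)/2,np.linalg.norm(P-Q)
E
python3 - <<'E'
from h import *
d=pickle.load(open("s0.pkl","rb"))
a=cv2.resize(d["top"]["image"][130:215,255:365],None,fx=5,fy=5,interpolation=cv2.INTER_CUBIC)
b=cv2.resize(d["scene"]["image"][160:275,252:357],None,fx=5,fy=5,interpolation=cv2.INTER_CUBIC)
cv2.imwrite("pics/a.png",a);cv2.imwrite("pics/b.png",b)
E
```

```text
(no output)
```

View pics/a.png

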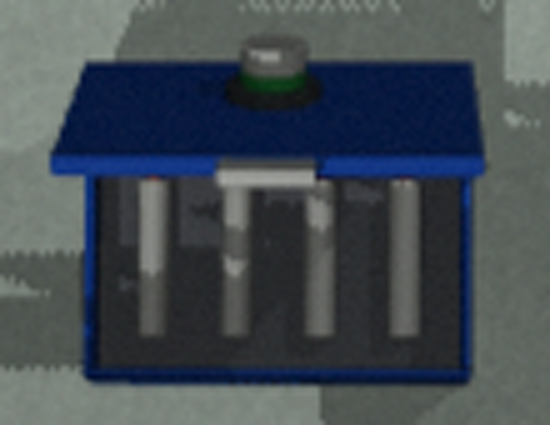

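View pics/b.png

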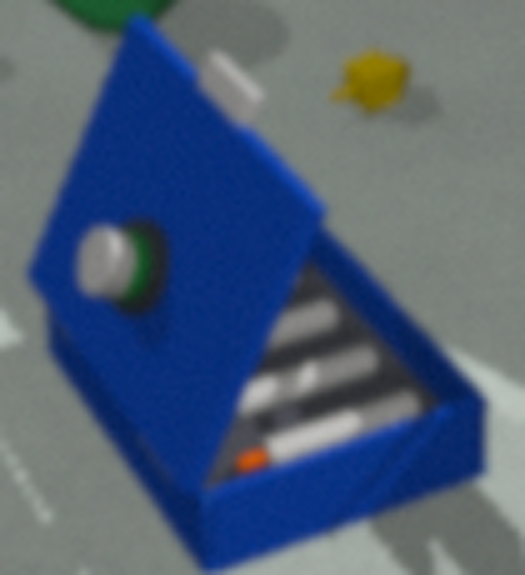

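Crops: in the top view the lid's free-edge underside corners are at crop (52,173) and (484,173), and the front rim corners at (88,381) and (470,381). In the scene view the lid's free corners are at crop (140,18) and (325,212), the front +y rim corner at (485,403), and the tab near (230,88).

```bash
python3 - <<'E'
from h import *
d=pickle.load(open("s0.pkl","rb"));t=d["top"];s=d["scene"]
T=lambda x,y:(255+(x+.5)/5-.5,130+(y+.5)/5-.5)
S=lambda x,y:(252+(x+.5)/5-.5,160+(y+.5)/5-.5)
np.set_printoptions(precision=4,suppress=True)
fl=plane(t,*T(88,378),.055);fr=plane(t,*T(470,378),.055)
print("front rim",fl,fr,np.linalg.norm(fl-fr))
print("front+y cross",cross(t,T(88,378),s,S(485,403)))
print("scene front+y",plane(s,*S(485,403),.055))
print("scene bottoms +y rear, front",plane(s,*S(208,570),0),plane(s,*S(482,470),0))
print("free +y top",cross(t,T(53,157),s,S(325,212)))
print("free -y top",cross(t,T(483,157),s,S(140,18)))
print("tab ctr",cross(t,T(266,177),s,S(232,88)))
print("button top ctr",cross(t,T(272,46),s,S(101,262)))
for n,uv,z in(("red",(264,256),.015),("yel",(405,256),.015),("bowl",(479,217),.04),("egg",(488,161),.05),("men",(151,172),.2)):print(n,plane(t,*uv,z))
E
```

```text
front rim [0.4585 0.169  0.055 ] [ 0.4576 -0.0462  0.055 ] 0.21528096333967509
front+y cross (array([0.4593, 0.1693, 0.0503]), np.float64(0.0010053443817563891))
scene front+y [0.4628 0.174  0.055 ]
scene bottoms +y rear, front [0.6244 0.1635 0.    ] [0.4582 0.1653 0.    ]
free +y top (array([0.5576, 0.1714, 0.2077]), np.float64(0.005994919351614081))
free -y top (array([ 0.5567, -0.0459,  0.2099]), np.float64(0.004560843109715264))
tab ctr (array([0.5488, 0.0616, 0.2175]), np.float64(0.00174005732883701))
button top ctr (array([0.6303, 0.0621, 0.137 ]), np.float64(0.0008479066848753517))
red [0.3148 0.1966 0.015 ]
yel [ 0.3132 -0.2088  0.015 ]
bowl [ 0.4234 -0.4164  0.04  ]
egg [ 0.5819 -0.4432  0.05  ]
men [0.5347 0.4612 0.2   ]
```

>>> servo_tool:
  deltas:
    - {"translation": [0, 0, -1.1], "turn": 8.7}
    - {"translation": [0, 0, -2.2], "turn": 17.4}
    - {"translation": [0, 0, -2.2], "turn": 17.4}
    - {"translation": [0, 0, -2.2], "turn": 17.4}
  jaw: 0
  squeeze: 20

```text
clock: 0.6
ee_pos: [0.1863, -0.5962, 0.3011]
tool_rot: [1.0, 0.0, -0.0, -0.001]
contact_force: [0.4, -0.1, -0.3]
opening: 0.0538
finger_force: 0.0
```

>>> servo_tool:
  deltas:
    - {"translation": [0.6, -1.0, 0]}
    - {"translation": [1.4, -2.2, 0]}
    - {"translation": [2.2, -3.4, 0]}
    - {"translation": [3.0, -4.6, 0]}
    - {"translation": [3.8, -5.9, 0]}
    - {"translation": [4.6, -7.1, 0]}
    - {"translation": [5.4, -8.4, 0]}
    - {"translation": [6.2, -9.6, 0]}
    - {"translation": [7.0, -10.9, 0]}
    - {"translation": [7.8, -12.1, 0]}
    - {"translation": [8.6, -13.4, 0]}
    - {"translation": [9.4, -14.6, 0]}

```text
$.deltas[0]: bad value
```

>>> servo_tool:
  deltas:
    - {"translation": [0.6, -0.9, 0]}
    - {"translation": [1.2, -1.85, 0]}
    - {"translation": [1.2, -1.85, 0]}
    - {"translation": [1.2, -1.85, 0]}
    - {"translation": [1.2, -1.85, 0]}

```text
$.deltas[0]: bad value
```

>>> servo_tool:
  deltas:
    - {"translation": [0.6, -1.0, 0], "turn": 0}
    - {"translation": [1.4, -2.2, 0], "turn": 0}
    - {"translation": [2.2, -3.4, 0], "turn": 0}
    - {"translation": [3.0, -4.6, 0], "turn": 0}
    - {"translation": [3.8, -5.9, 0], "turn": 0}
    - {"translation": [4.6, -7.1, 0], "turn": 0}
    - {"translation": [5.4, -8.4, 0], "turn": 0}
    - {"translation": [6.2, -9.6, 0], "turn": 0}
    - {"translation": [7.0, -10.9, 0], "turn": 0}
    - {"translation": [7.8, -12.1, 0], "turn": 0}
    - {"translation": [8.6, -13.4, 0], "turn": 0}
    - {"translation": [9.4, -14.6, 0], "turn": 0}

```text
clock: 2.1
ee_pos: [0.563, -0.0108, 0.3005]
tool_rot: [1.0, 0.0, -0.001, -0.0]
contact_force: [0.2, -2.1, 0.1]
opening: 0.0003
finger_force: 0.0
```

>>> servo_tool:
  deltas:
    - {"translation": [0.6, -0.9, 0], "turn": 0}
    - {"translation": [1.2, -1.85, 0], "turn": 0}
    - {"translation": [1.2, -1.85, 0], "turn": 0}
    - {"translation": [1.2, -1.85, 0], "turn": 0}
    - {"translation": [1.2, -1.85, 0], "turn": 0}

```text
clock: 2.72
ee_pos: [0.6104, 0.0602, 0.3015]
tool_rot: [1.0, -0.001, -0.0, 0.0]
contact_force: [-0.6, -1.2, 0.3]
opening: 0.0004
finger_force: 0.0
```

>>> servo_tool:
  deltas:
    - {"translation": [0, 0, 1.0], "turn": 0}
    - {"translation": [0, 0, 1.9], "turn": 0}
    - {"translation": [0, 0, 2.6], "turn": 0}
    - {"translation": [0, 0, 2.6], "turn": 0}
    - {"translation": [0, 0, 2.6], "turn": 0}

```text
clock: 3.35
ee_pos: [0.6114, 0.0606, 0.1992]
tool_rot: [1.0, -0.001, 0.001, 0.0]
contact_force: [0.1, 0.4, 0.1]
opening: 0.0004
finger_force: 0.0
```

```bash
python3 - <<'E'
from cell import bot
import cv2
a=bot.snapshot("scene")["image"][120:300,220:400]
cv2.imwrite("pics/c.png",cv2.resize(a,None,fx=3,fy=3,interpolation=cv2.INTER_CUBIC))
import numpy as np
for th in (1.057,.95,.85,.75,.65,.55,.45,.35,.25,.15,.08,.04,0):
    d=.155;c=(.63-d*np.cos(th)+.012*np.sin(th)+.016,.055+d*np.sin(th)+.012*np.cos(th)); print(th,np.round(c,4),np.round([(c[0]-.61)/.04,(.197-c[1])/.04],2))
E
```

```text
1.057 [0.5803 0.1959] [-0.74  0.03]
0.95 [0.5656 0.1881] [-1.11  0.22]
0.85 [0.5527 0.1794] [-1.43  0.44]
0.75 [0.5408 0.1694] [-1.73  0.69]
0.65 [0.5299 0.1584] [-2.    0.97]
0.55 [0.5201 0.1462] [-2.25  1.27]
0.45 [0.5117 0.1332] [-2.46  1.59]
0.35 [0.5045 0.1194] [-2.64  1.94]
0.25 [0.4988 0.105 ] [-2.78  2.3 ]
0.15 [0.4945 0.09  ] [-2.89  2.67]
0.08 [0.4925 0.0793] [-2.94  2.94]
0.04 [0.4916 0.0732] [-2.96  3.1 ]
0 [0.491 0.067] [-2.97  3.25]
```

View pics/c.png

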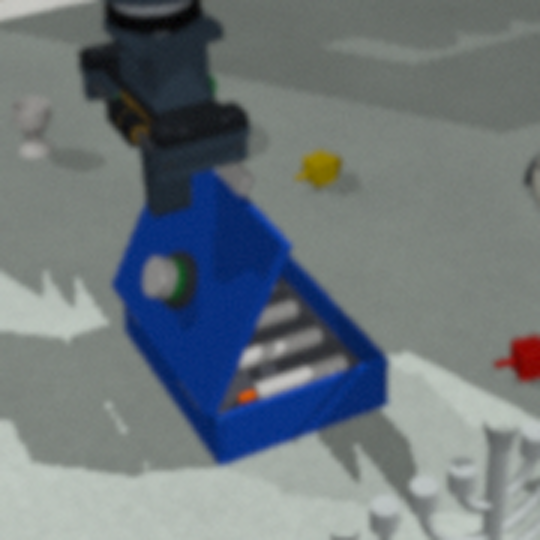

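The closed fingertips (crop ~(168,205)) are behind the lid's upper part, clear of the button (~(160,278)). Next I'll push along the arc.

>>> servo_tool:
  deltas:
    - {"translation": [-0.35, 0, 0.03], "turn": 0}
    - {"translation": [-0.74, 0, 0.05], "turn": 0}
    - {"translation": [-1.11, 0, 0.25], "turn": 0}
    - {"translation": [-1.43, 0, 0.48], "turn": 0}
    - {"translation": [-1.73, 0, 0.73], "turn": 0}
    - {"translation": [-2.0, 0, 1.0], "turn": 0}
    - {"translation": [-2.25, 0, 1.3], "turn": 0}
    - {"translation": [-2.46, 0, 1.6], "turn": 0}
    - {"translation": [-2.64, 0, 1.95], "turn": 0}
    - {"translation": [-2.78, 0, 2.3], "turn": 0}
    - {"translation": [-2.78, 0, 2.3], "turn": 0}

```text
clock: 4.78
ee_pos: [0.4986, 0.0612, 0.106]
tool_rot: [1.0, -0.0, -0.0, -0.0]
contact_force: [-0.8, -0.2, 0.2]
opening: 0.0009
finger_force: 0.0
```

```bash
python3 - <<'E'
from cell import bot
import cv2
a=bot.snapshot("scene")["image"][120:300,220:400]
cv2.imwrite("pics/d.png",cv2.resize(a,None,fx=3,fy=3,interpolation=cv2.INTER_CUBIC))
E
```

```text
(no output)
```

View pics/d.png

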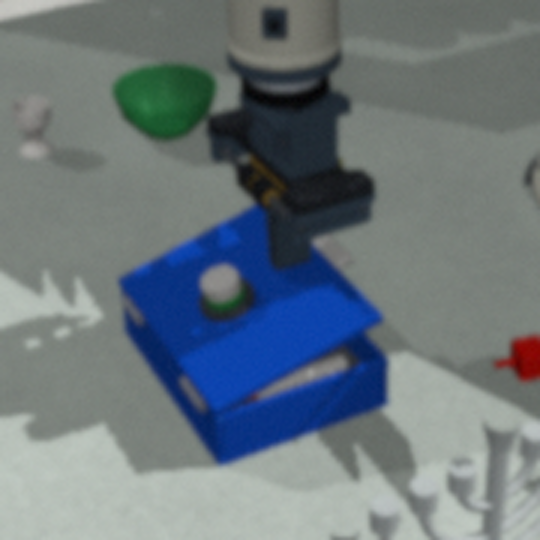

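The lid is nearly down, with the fingers on it ahead of the button and not touching it. I'll continue slowly.

>>> servo_tool:
  deltas:
    - {"translation": [-0.04, 0, 0.15], "turn": 0}
    - {"translation": [-0.08, 0, 0.3], "turn": 0}
    - {"translation": [-0.12, 0, 0.45], "turn": 0}
    - {"translation": [-0.15, 0, 0.6], "turn": 0}
    - {"translation": [-0.17, 0, 0.75], "turn": 0}
    - {"translation": [-0.18, 0, 0.85], "turn": 0}
    - {"translation": [-0.18, 0, 0.92], "turn": 0}
    - {"translation": [-0.18, 0, 0.92], "turn": 0}

```text
clock: 5.82
ee_pos: [0.4923, 0.0612, 0.0689]
tool_rot: [1.0, -0.0, -0.0, -0.0]
contact_force: [-0.5, -1.2, 0.4]
opening: 0.0004
finger_force: 0.0
```

>>> servo_tool:
  deltas:
    - {"translation": [0, 0, 0.03], "turn": 0}
    - {"translation": [0, 0, 0.06], "turn": 0}
    - {"translation": [0, 0, 0.06], "turn": 0}

```text
clock: 6.2
ee_pos: [0.4925, 0.0612, 0.0672]
tool_rot: [1.0, -0.0, 0.0, -0.0]
contact_force: [-4.4, -0.6, 13.1]
opening: 0.0005
finger_force: 6.4
```

>>> servo_tool:
  deltas:
    - {"translation": [0, 0, 0.03], "turn": 0}
    - {"translation": [0, 0, 0.03], "turn": 0}
    - {"translation": [0, 0, 0], "turn": 0}
    - {"translation": [0, 0, -1.0], "turn": 0}
    - {"translation": [0, 0, -2.3], "turn": 0}
    - {"translation": [-1, 0, -3.5], "turn": 0}
    - {"translation": [-2, 0, -3.5], "turn": 0}
    - {"translation": [-2, 0, -3.5], "turn": 0}

```text
clock: 7.2
ee_pos: [0.4102, 0.0613, 0.2072]
tool_rot: [1.0, -0.0, -0.0, -0.0]
contact_force: [0.2, 0.5, 0.4]
opening: 0.0001
finger_force: 0.0
```

```bash
python3 - <<'E'
from cell import bot
from h import *
d={n:bot.snapshot(n) for n in("top","scene")};pickle.dump(d,open("s1.pkl","wb"))
a=cv2.resize(d["top"]["image"][130:215,255:365],None,fx=4,fy=4,interpolation=cv2.INTER_CUBIC)
b=cv2.resize(d["scene"]["image"][190:275,252:352],None,fx=4,fy=4,interpolation=cv2.INTER_CUBIC)
cv2.imwrite("pics/e.png",np.hstack([a,b[:340]]))
E
```

```text
(no output)
```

View pics/e.png

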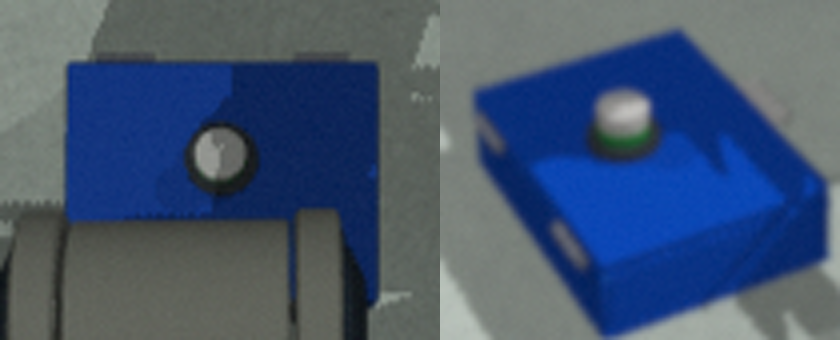

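The lid is shut flat and the button is released, with its green band visible. Button top: top-view crop (220,152), scene crop (182,103).

```bash
python3 - <<'E'
from h import *
d=pickle.load(open("s1.pkl","rb"));t=d["top"];s=d["scene"]
T=lambda x,y:(255+(x+.5)/4-.5,130+(y+.5)/4-.5)
S=lambda x,y:(252+(x+.5)/4-.5,190+(y+.5)/4-.5)
print(plane(t,*T(220,152),.097),plane(s,*S(182,103),.097),cross(t,T(220,152),s,S(182,103)))
print("rear edge",plane(t,*T(68,63),.067),plane(t,*T(378,63),.067))
E
```

```text
[0.5587137  0.06182239 0.097     ] [0.55630978 0.05726536 0.097     ] (array([0.55824697, 0.06168528, 0.10042223]), np.float64(5.835433897397297e-05))
rear edge [0.62679412 0.16995284 0.067     ] [ 0.62564328 -0.04848937  0.067     ]
```

>>> servo_tool:
  deltas:
    - {"translation": [1.2, 0, 0], "turn": 0}
    - {"translation": [2.5, 0, 0], "turn": 0}
    - {"translation": [3.7, 0, 0], "turn": 0}
    - {"translation": [3.7, 0, 0], "turn": 0}
    - {"translation": [3.7, 0, 1.0], "turn": 0}
    - {"translation": [3.7, 0, 2.0], "turn": 0}
    - {"translation": [3.7, 0, 2.5], "turn": 0}
    - {"translation": [3.7, 0, 2.6], "turn": 0}
    - {"translation": [3.7, 0, 2.6], "turn": 0}
    - {"translation": [3.7, 0, 2.6], "turn": 0}

```text
clock: 8.55
ee_pos: [0.5612, 0.0611, 0.1037]
tool_rot: [1.0, -0.0, 0.001, -0.0]
contact_force: [0.2, -0.0, 1.1]
opening: 0.0007
finger_force: 0.0
```

>>> servo_tool:
  deltas:
    - {"translation": [-0.05, 0, 0.08], "turn": 0}
    - {"translation": [-0.05, 0, 0.15], "turn": 0}
    - {"translation": [-0.05, 0, 0.22], "turn": 0}
    - {"translation": [-0.05, 0, 0.22], "turn": 0}
    - {"translation": [-0.05, 0, 0.22], "turn": 0}

```text
clock: 9.18
ee_pos: [0.5585, 0.0611, 0.094]
tool_rot: [1.0, -0.0, -0.0, -0.0]
contact_force: [-1.5, -0.4, 3.8]
opening: 0.0002
finger_force: 1.7
```

>>> servo_tool:
  deltas:
    - {"translation": [0, 0, 0.05], "turn": 0}
    - {"translation": [0, 0, 0.11], "turn": 0}
    - {"translation": [0, 0, 0.11], "turn": 0}
    - {"translation": [0, 0, 0.11], "turn": 0}
    - {"translation": [0, 0, 0.11], "turn": 0}

```text
clock: 9.8
ee_pos: [0.5585, 0.0611, 0.0895]
tool_rot: [1.0, -0.0, -0.0, -0.0]
contact_force: [-2.3, 0.3, 5.8]
opening: 0.0008
finger_force: 2.7
```

```bash
python3 - <<'E'
from cell import bot
from h import *
for i in range(4):
    a=bot.snapshot("scene")["image"]; s=bot.state(); print(s["ee_pos"].round(4),s["contact_force"].round(1),s["finger_force"])
b=cv2.resize(a[190:275,252:352],None,fx=5,fy=5,interpolation=cv2.INTER_CUBIC)
cv2.imwrite("pics/f.png",b)
E
```

```text
[0.5586 0.0611 0.0895] [-2.9  0.5  5.1] 2.720948662608862
[0.5586 0.0611 0.0895] [-2.5  0.5  5.8] 2.7198976278305054
[0.5585 0.0611 0.0895] [-1.7 -0.3  5.3] 2.719734236598015
[0.5585 0.0611 0.0895] [-2.4 -0.1  4.9] 2.719674613326788
```

View pics/f.png

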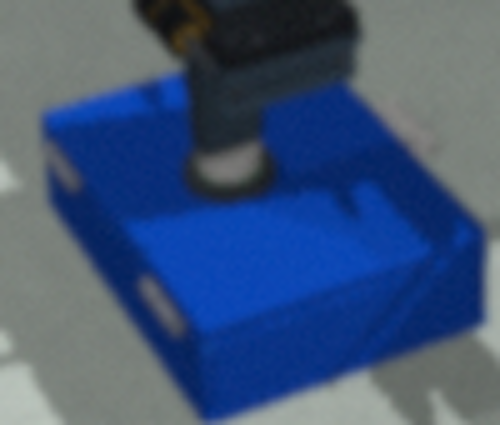

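The green band has just sunk into the collar and the white part still stands out, at about 5.5 N, so the button is half way down. I'll hold briefly and then hand in.

>>> servo_tool:
  deltas:
    - {"translation": [0, 0, 0], "turn": 0}
    - {"translation": [0, 0, 0], "turn": 0}
    - {"translation": [0, 0, 0], "turn": 0}
    - {"translation": [0, 0, 0], "turn": 0}

```text
clock: 10.5
ee_pos: [0.5586, 0.0611, 0.0895]
tool_rot: [1.0, -0.0, -0.0, -0.0]
contact_force: [-2.1, 0.2, 5.2]
opening: 0.0008
finger_force: 2.7
```

```bash
python3 -c "
from cell import bot
print(bot.close_job())"
```

```text
the job is handed in; nothing more can be done
None
```

I handed the job in with the lid shut and the fingertips holding the button about half way down (about 5.5 N, green band just inside the collar); the bystanders were never touched as far as I could see, and no verdict was returned.

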